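# Index the vice turntable to its next hole

## Robot

A 6-joint arm with a two-finger parallel gripper is mounted at the origin on a cart in front of the work surface, level with it; the furniture and walls round the work are solid. World frame = base frame: x ahead of the robot, y to its left, z up, the work surface at z = 0. Lengths are in mm, angles in rad, forces in N, time in s.
With the tool pointing down it reaches from about 300 to 775 mm from the base axis. Payload 14.6 kg.
Tool frame: the origin (TCP) lies at the very end of the fingers, on their centre line; the grasp point (between the pads) lies 19 mm behind it; z points along the fingers, y is the line along which they close (so a half turn about z gives the same grasp; the last joint's range is limited). The gripper opens to 94 mm and grips with 3 to 60 N. Pads are 16 mm wide; open, the fingers measure 119 mm over their backs; the gripper's body (75 mm by 177 mm) begins 78 mm behind the grasp point.
Start: joints at [1.279, 0.3, 1.521, -0, 1.321, -0.067], TCP at [122.599, 536.152, 205.446] pointing down, gripper open.
Joint ranges: [-3.03, 3.03], [-0.79, 2.21], [0.23, 2.52], [-1.04, 4.18], [0, 3.07], [-2.55, 2.55]. Speed limits (rad/s): [2.22, 2.22, 2.57, 3.14, 3.14, 3.14].

## Interface

Orientations are given as [roll, pitch, yaw] about the fixed x, y, z axes, in that order (R = Rz(yaw) Ry(pitch) Rx(roll)).
In Python, from cell import manip, camera, get_calibration gives the robot as it stands.
- The arm moves only by the tool arm_command, never from a script. Its argument "targets" is a list of rows, each an object of numbers: "hand": the opening, from -1 (shut) to 1 (fully open), so that 0 is half open; "x", "y", "z": the shift along the tool's x, y, z in m; "yaw": the turn about the tool's z in rad. In form: [{"hand": .., "x": .., "y": .., "z": .., "yaw": ..}, ...]. A call has 1 to 10 rows; each row shifts and turns the commanded pose from where the row before left it, along the tool's axes as they then stand; what a row does not reach is not made up. A row lasts 1/10 s, in which the tool goes at most 50 mm and 8.59 degrees, less where a joint would pass 70% of its speed; a pose out of reach is approached as far as the arm can. A call is refused whole if a number of a shift passes 0.05 or a number of a turn 0.15, either way. A call with a gripper value outside its range is refused whole. The fingers move at their own pace and stop on an object; "newtons" is the grip in N (left out, the last holds). Time passes only in rows, so rows that do not move let the fingers close. It gives the time, the measured TCP pose, the force, the opening and the grip force at its end, in the units of the state.
- manip.read_state(): the state, without advancing time (a new reading comes with each control period).
- camera(name): name is "scene" or "side" or "wrist"; returns the picture (480x640x3 uint8, red, green, blue); there is no depth.
- get_calibration(name): a dict with "K" (3x3 intrinsics, pixels), "dist_coeffs" ([k1, k2, p1, p2, k3] as OpenCV has them; the pictures are not rectified), "cam_to_world" (4x4, takes a point from camera to world coordinates). Camera axes: x right, y up, looking along -z (the intrinsics and any distortion apply to the point x, -y, -z); pixel columns grow to the right and rows downward; lengths in mm; the calibration is good to about 2 mm. A picture is of the moment at which its call begins: read the wrist's pose just before it. get_calibration takes no time and is no camera call; for the wrist camera it gives the pose at the moment of the call.
- manip.sign_off(): hands the job in; it is judged then, once.
The state is a dict: "clock": time; "joints": joint angles; "qd": joint speeds; "effort": joint torques, N m; "eef_pos": TCP position; "eef_rot": TCP orientation; "wrist_force": force on the tool from outside, world axes, zero at the start; "moment": the same for the moment, N m; "finger_gap": finger opening in mm; "finger_force": force on a finger pad.
Only numpy, scipy, OpenCV 4.12 (cv2) and the standard library are available. Lean on these libraries where they do the work, as an engineer would, in place of code of your own. Each camera call takes 0.05 s, during which the arm holds its last target. There are 200 camera calls.

## Task

Index the small turntable that carries the mini vice to its next working position, the hole beside the green marker disc (not the red one). Pull up the blue knob of the spring plunger until its pin is clear of the plate, swing the table round by it, and let the knob go so that the pin drops fully home and locks in the green hole.

Things in the scene. Friction and masses are not known exactly. Their poses are not given: they have to be found in the camera images.
- index_base: Fixed aluminium index plate, 208 mm across, 22 mm high; origin: centre of its underside, on the vertical turning axis. Three pin holes in its top, 60 mm from the axis, 40 degrees apart; the pin starts in the middle one. On it a dark 80 mm table (top 35 mm above the bench) swings 54 degrees each way, stays where left, under 2 N at the knob; on its middle a vice, to 23 mm from the axis, 73 mm high.
- knob_top (a point): Top centre of the plunger's blue upright round knob, 26 mm across, 42 mm tall, on the table's lug 60 mm from the turning axis; locked, its top is 87.5 mm above the bench. The pin (10 mm thick, round nose) is straight below it. The knob swings with the table about the axis; along its path nothing stands beside it.
- plunger (a joint): Lift of knob and pin against the spring, m: 0 = fully home in a hole; 0.012 = nose on top of the plate between holes; end stop 0.024. The spring pulls down with 3 N at 0, 6 N at the stop. Hold it at 0.016 to 0.021 to swing; let go within about 6 mm of a hole's middle, the pin slides in and centres itself.
- green_marker: Green disc, 18 mm across, 4 mm thick, flat on the index plate near its rim, 88 mm from the turning axis, in line with the target hole as seen from the axis. Origin: centre of its underside, 22 mm above the bench. It is beside one of the two outer holes, 40 degrees from the start; a like red disc marks the other.
There are look-alikes about, which are no part of the job. Of the things that look like the index_base, the larger one is meant.

How it is judged:
By the outcome, as a careful person would: the job done as asked, in the order asked, and still so for the second after the job is handed in, with the robot touching nothing.
It also fails if it takes over 35 s, if anything falls off the work surface, if the arm or the gripper's body presses on something with over 40 N, if the wrist force passes 120 N, or if a joint passes its speed limit or range.

## Working session

There is one attempt and no reset: what is moved stays moved. The work goes in short steps, Python scripts to look and compute and a tool call to move; the robot and the scene stay as the last step left them, time stands still between calls to the robot, and variables do not carry over. Pictures are saved under pics/ and viewed, at most 10 in all, crops included, and the job is handed in when it is done.

Besides the shell and the picture viewer there is one more tool, called by a JSON object that holds its "api" and its "payload". arm_command: Moves the arm, as the interface text tells. Its arguments: {"type":"object","properties":{"targets":{"type":"array"},"newtons":{"type":"number"}},"required":["targets"]}

```bash
mkdir -p pics
cat > h.py <<'E'
import numpy as np, cv2
from cell import manip, camera, get_calibration
def shot(n,f):
    im=camera(n); cv2.imwrite(f,im[:,:,::-1]); return im
def ray(n,uv,c=None):
    c=c or get_calibration(n); K=np.array(c["K"],float); T=np.array(c["cam_to_world"],float)
    p=cv2.undistortPoints(np.array([[uv]],float),K,np.array(c["dist_coeffs"],float))[0,0]
    return T[:3,3],T[:3,:3]@np.array([p[0],-p[1],-1])
def at(n,uv,z,c=None):
    o,d=ray(n,uv,c); return o+d*(z-o[2])/d[2]
def proj(n,P,c=None):
    c=c or get_calibration(n); K=np.array(c["K"],float); T=np.array(c["cam_to_world"],float)
    q=T[:3,:3].T@(np.array(P,float)-T[:3,3]); q=np.array([q[0],-q[1],-q[2]])
    return cv2.projectPoints(q.reshape(1,1,3),np.zeros(3),np.zeros(3),K,np.array(c["dist_coeffs"],float))[0].ravel()
E
python3 - <<'E'
from h import *
a=shot("scene","pics/a.png");b=shot("side","pics/b.png")
print(manip.read_state())
for n in("scene","side","wrist"):print(n,np.round(get_calibration(n)["cam_to_world"],2).tolist())
E
```

```text
{'clock': 0.1, 'joints': array([ 1.27939409e+00,  3.00392556e-01,  1.52149426e+00, -1.13670383e-05,
        1.32070992e+00, -6.66068453e-02]), 'qd': array([-0.00018371, -0.00170241, -0.00143451,  0.00142348, -0.00034701,
        0.00188729]), 'effort': array([ 3.31959818e-04, -5.32641470e+01, -3.53278720e+01,  7.09196040e-02,
        2.34952132e-02, -9.10527751e-05]), 'eef_pos': array([122.54251633, 535.94057016, 204.96614484]), 'eef_rot': array([-3.14059006e+00, -5.58432415e-05,  2.91680005e+00]), 'wrist_force': array([-0.65037727, -0.99901812, -0.54720342]), 'moment': array([ 0.00500928,  0.02616939, -0.00281459]), 'finger_force': 0.0, 'finger_gap': 93.70021172311233}
scene [[-0.8, 0.41, -0.44, 179.2], [-0.6, -0.56, 0.57, 633.98], [-0.01, 0.72, 0.69, 673.19], [0.0, 0.0, 0.0, 1.0]]
side [[0.79, 0.26, -0.55, 97.48], [-0.61, 0.33, -0.72, -460.32], [-0.01, 0.91, 0.42, 447.77], [0.0, 0.0, 0.0, 1.0]]
wrist [[0.22, -0.95, -0.24, 53.51], [0.97, 0.22, 0.05, 551.73], [-0.0, -0.24, 0.97, 384.63], [0.0, 0.0, 0.0, 1.0]]
```

View pics/a.png

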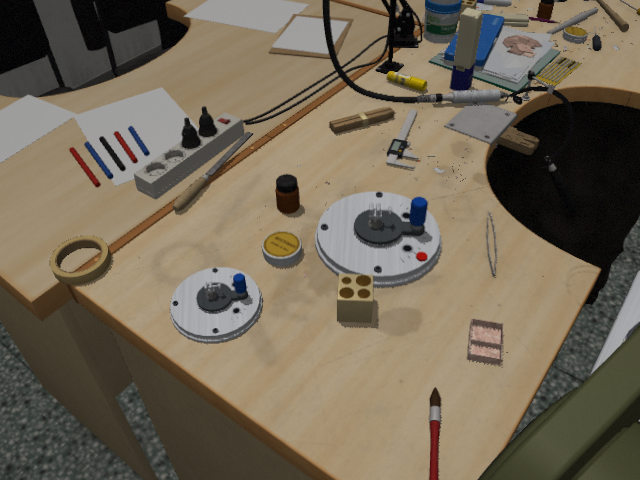

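View pics/b.png

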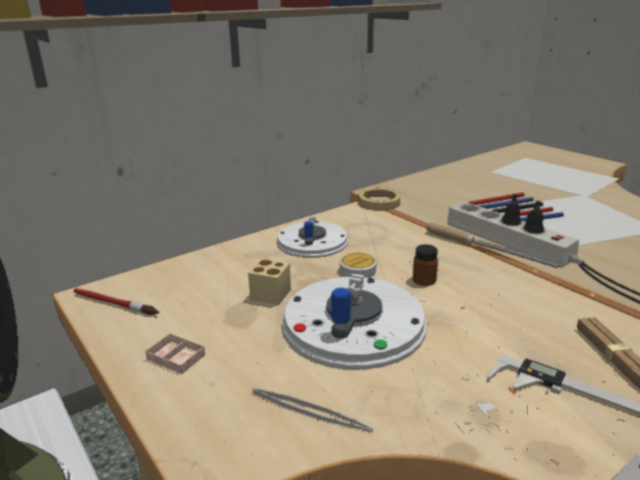

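Two look-alike index plates: one at scene (378,237) / side (355,318), one at scene (216,302) / side (312,238). The first is clearly larger and has the red and green discs (red at side (299,327), green at side (381,344)). I'll confirm that in one enlarged crop.

Run:
```python
from h import *
a=cv2.imread("pics/a.png")[180:300,300:460];b=cv2.imread("pics/b.png")[265:375,270:440]
A=cv2.resize(a,(640,480),interpolation=3);B=cv2.resize(b,(680,440),interpolation=3)
cv2.imwrite("pics/c.png",cv2.resize(np.hstack([cv2.resize(a,(400,300),interpolation=3),cv2.resize(b,(400,300),interpolation=3)]),(800,300)))
# plate centre & size from edge pixels, z=22
for n,uvs in (("scene",[(316,232),(440,232),(378,193),(378,277)]),("scene",[(170,298),(262,296)]),("side",[(284,315),(426,315)])):
  P=[at(n,u,22) for u in uvs];print(n,np.round(P,0).tolist(),np.linalg.norm(P[0]-P[1]))
K=at("scene",(418,201),87.5);K2=at("side",(341,292),87.5);print("knob",K,K2)
print("green",at("side",(381,344),26),"red",at("side",(299,327),26),at("scene",(421.5,256.5),26))
```

```text
scene [[606.0, 97.0, 22.0], [444.0, -22.0, 22.0], [579.0, -45.0, 22.0], [472.0, 120.0, 22.0]] 200.65371668579868
scene [[693.0, 334.0, 22.0], [587.0, 251.0, 22.0]] 134.96745504218285
side [[442.0, 87.0, 22.0], [599.0, -38.0, 22.0]] 201.0079275856385
knob [478.16301534   2.87495302  87.5       ] [476.18269021   1.35469155  87.5       ]
green [499.46189201 -51.83844547  26.        ] red [438.4450333   44.98773503  26.        ] [438.79230857  47.60780307  26.        ]
```

View pics/c.png

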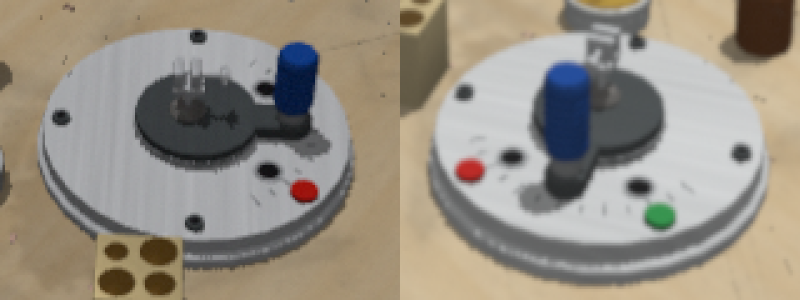

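The enlarged crop confirms it: the plate at scene (378,237) is about 201–208 mm across (the other is about 135 mm) and has the red and green discs. The discs put the axis near (526,32.6), and that predicts the knob at (475,1). Both cameras measure it at about (477,2). From the axis, the knob is at 212° and green at 252°. I'll move above the knob now.

{"api": "arm_command", "payload": {"targets": [{"hand":1,"x":-0.033,"y":-0.0316,"z":0,"yaw":0},{"hand":1,"x":-0.033,"y":-0.0316,"z":0,"yaw":0},{"hand":1,"x":-0.033,"y":-0.0316,"z":0,"yaw":0},{"hand":1,"x":-0.033,"y":-0.0316,"z":0,"yaw":0},{"hand":1,"x":-0.033,"y":-0.0316,"z":0,"yaw":0},{"hand":1,"x":-0.033,"y":-0.0316,"z":0,"yaw":0},{"hand":1,"x":-0.033,"y":-0.0316,"z":0,"yaw":0},{"hand":1,"x":-0.033,"y":-0.0316,"z":0,"yaw":0},{"hand":1,"x":-0.033,"y":-0.0316,"z":0,"yaw":0},{"hand":1,"x":-0.033,"y":-0.0316,"z":0,"yaw":0}]}}

```text
clock: 1.1
eef_pos: [374.4, 152.7, 205.5]
eef_rot: [3.141, 0.0, 2.917]
wrist_force: [0.6, 0.8, -0.3]
finger_gap: 94.2
finger_force: 0.0
```

{"api": "arm_command", "payload": {"targets": [{"hand":1,"x":-0.033,"y":-0.0316,"z":0,"yaw":0},{"hand":1,"x":-0.033,"y":-0.0316,"z":0,"yaw":0},{"hand":1,"x":-0.033,"y":-0.0316,"z":0,"yaw":0},{"hand":1,"x":-0.033,"y":-0.0316,"z":0,"yaw":0},{"hand":1,"x":0,"y":0,"z":0,"yaw":0.148},{"hand":1,"x":0,"y":0,"z":0,"yaw":0.148},{"hand":1,"x":0,"y":0,"z":0,"yaw":0.148},{"hand":1,"x":0,"y":0,"z":0,"yaw":0.148},{"hand":1,"x":0,"y":0,"z":0,"yaw":0.148},{"hand":1,"x":0,"y":0,"z":0,"yaw":0.148}]}}

```text
clock: 2.1
eef_pos: [474.2, 1.9, 205.2]
eef_rot: [-3.141, -0.0, 2.023]
wrist_force: [-0.1, 0.1, -0.4]
finger_gap: 94.0
finger_force: 0.0
```

{"api": "arm_command", "payload": {"targets": [{"hand":1,"x":0,"y":0,"z":0,"yaw":0.148},{"hand":1,"x":0,"y":0,"z":0,"yaw":0.148},{"hand":1,"x":0,"y":0,"z":0,"yaw":0.148},{"hand":1,"x":0,"y":0,"z":0,"yaw":0.148},{"hand":1,"x":0,"y":0,"z":0,"yaw":0.148},{"hand":1,"x":0,"y":0,"z":0,"yaw":0.148},{"hand":1,"x":0,"y":0,"z":0,"yaw":0.148},{"hand":1,"x":0,"y":0,"z":0,"yaw":0.148},{"hand":1,"x":0,"y":0,"z":0,"yaw":0.148},{"hand":1,"x":0,"y":0,"z":0,"yaw":0.148}]}}

```text
clock: 3.1
eef_pos: [474.2, 1.9, 205.2]
eef_rot: [-3.141, 0.0, 0.543]
wrist_force: [0.4, -0.4, 0.8]
finger_gap: 93.8
finger_force: 0.0
```

Run:
```python
from h import *
s=manip.read_state();print(s["clock"],s["eef_pos"],s["eef_rot"],s["joints"],s["wrist_force"])
c=get_calibration("wrist");shot("wrist","pics/d.png")
print(proj("wrist",[476.5,1.5,87.5],c),proj("wrist",[499.5,-52,26],c),proj("wrist",[438.5,46,26],c))
import pickle;pickle.dump(c,open("c.pkl","wb"))
```

```text
3.1 [474.20475798   1.91652594 205.20230308] [-3.14125102e+00  4.67358857e-04  5.42695694e-01] [-7.32215858e-02  1.30843183e-01  1.72703239e+00  9.23269247e-06
  1.28429593e+00  9.54876516e-01] [ 0.38256188 -0.4443354   0.81781581]
[322.22009279 233.35477575] [377.7442226  227.52255488] [266.10653371 229.02349532]
```

View pics/d.png

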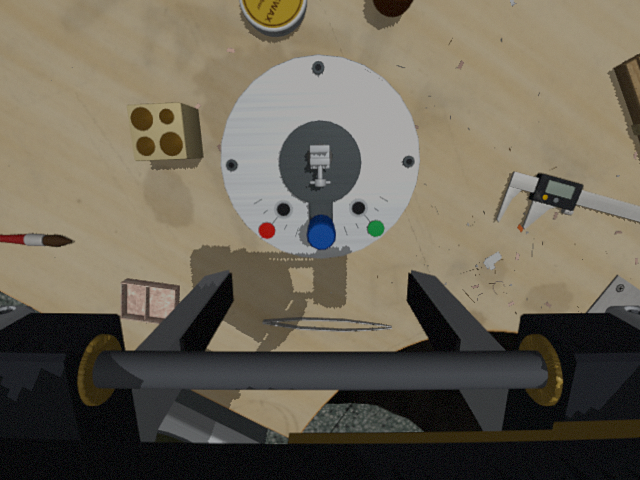

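The wrist view shows the knob at about (321,230), the red disc at (267,230), the green disc at (375.5,228.5), and the outer holes at (283,209) and (358,208). These are within about 3 px of my predictions. I'll refine the positions from this view.

Run:
```python
from h import *
import pickle;c=pickle.load(open("c.pkl","rb"));im=cv2.imread("pics/d.png").astype(int)
f=lambda m:[np.round(x[1:],1).tolist() for x in [np.r_[0,q] for q,s in zip(*[(lambda r:(r[3],r[2]))(cv2.connectedComponentsWithStats(m.astype(np.uint8)))][0]) if s[4]>80]][1:]
B,G,R=im[...,0],im[...,1],im[...,2]
for nm,m in (("blue",(B>90)&(B>R*1.8)&(B>G*1.3)),("g",(G>90)&(G>R*1.6)&(G>B*1.4)),("r",(R>120)&(R>G*2)&(R>B*2))):
    n,l,st,ce=cv2.connectedComponentsWithStats(m.astype(np.uint8))
    for i in range(1,n):
        if st[i,4]>60: print(nm,ce[i],st[i])
for n,u,z in(("knob",(321.5,228.5),87.5),("green",(375.5,228.5),26),("red",(267,230),26),("hr",(283,209),22),("hg",(358,208),22),("plateL",(221,155),22),("plateR",(419,155),22)):print(n,at("wrist",u,z,c))
s=(at("wrist",(358,208),22,c));print(c["cam_to_world"])
```

```text
blue [321.0587156  235.62752294] [308 223  27  27 545]
g [375.38423645 228.13793103] [368 221  16  16 203]
r [266.51  230.145] [259 223  16  16 200]
knob [479.82926928   4.23602203  87.5       ]
green [497.43564738 -50.57944932  26.        ]
red [438.07342529  44.7048338   26.        ]
hr [464.93344517  41.39376823  22.        ]
hg [505.76675584 -24.26645845  22.        ]
plateL [480.25227801 121.46966796  22.        ]
plateR [582.25633874 -47.68847167  22.        ]
[[ 5.16361832e-01  8.30096596e-01  2.10499644e-01  5.34213583e+02]
 [-8.56368439e-01  5.01059599e-01  1.24789322e-01  3.82005204e+01]
 [-1.88567527e-03 -2.44701694e-01  9.69596579e-01  3.84832237e+02]
 [ 0.00000000e+00  0.00000000e+00  0.00000000e+00  1.00000000e+00]]
```

Run:
```python
import cv2
a=cv2.imread("pics/d.png")[185:265,245:400];cv2.imwrite("pics/e.png",cv2.resize(a,None,fx=5,fy=5,interpolation=2))
```

```text
(no output)
```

View pics/e.png

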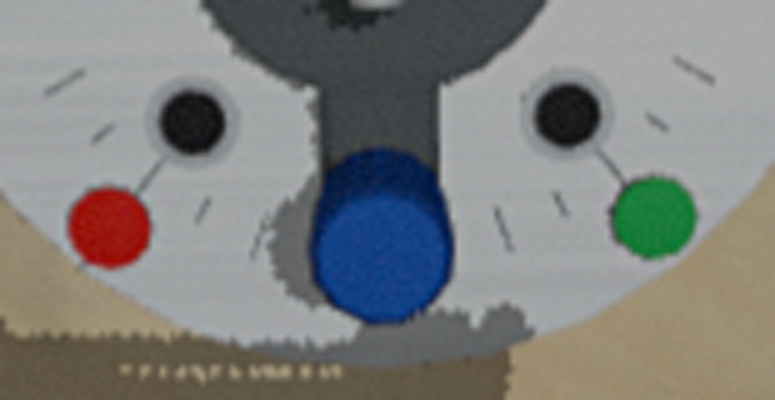

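The knob's top face is at crop (382,258), which is pixel (321.4,236.6) and about (474,1). The disc geometry gives the same spot, with the axis at (525,32.7) and the green hole at (506,-24). The TCP is already over it, so I'll descend and grip tangentially.

{"api": "arm_command", "payload": {"targets": [{"hand":1,"x":0,"y":0.0007,"z":0.03,"yaw":-0.015},{"hand":1,"x":0,"y":0,"z":0.03,"yaw":0},{"hand":1,"x":0,"y":0,"z":0.03,"yaw":0},{"hand":1,"x":0,"y":0,"z":0.03,"yaw":0},{"hand":1,"x":0,"y":0,"z":0.02,"yaw":0},{"hand":1,"x":0,"y":0,"z":0.013,"yaw":0},{"hand":1,"x":0,"y":0,"z":0,"yaw":0},{"hand":0,"x":0,"y":0,"z":0,"yaw":0},{"hand":0,"x":0,"y":0,"z":0,"yaw":0}], "newtons": 25}}

```text
clock: 4.05
eef_pos: [475.4, 1.3, 53.5]
eef_rot: [3.141, -0.001, 0.564]
wrist_force: [-0.6, 0.4, -0.1]
finger_gap: 81.6
finger_force: 0.0
```

{"api": "arm_command", "payload": {"targets": [{"hand":-1,"x":0,"y":0,"z":0,"yaw":0},{"hand":-1,"x":0,"y":0,"z":0,"yaw":0},{"hand":-1,"x":0,"y":0,"z":0,"yaw":0},{"hand":-1,"x":0,"y":0,"z":0,"yaw":0},{"hand":-1,"x":0,"y":0,"z":0,"yaw":0},{"hand":-1,"x":0,"y":0,"z":0,"yaw":0}], "newtons": 25}}

```text
clock: 4.65
eef_pos: [474.7, 1.3, 52.4]
eef_rot: [-3.142, 0.0, 0.564]
wrist_force: [-0.2, -0.0, -0.2]
finger_gap: 33.4
finger_force: 0.0
```

{"api": "arm_command", "payload": {"targets": [{"hand":-1,"x":0,"y":0,"z":0,"yaw":0},{"hand":-1,"x":0,"y":0,"z":0,"yaw":0},{"hand":-1,"x":0,"y":0,"z":0,"yaw":0},{"hand":-1,"x":0,"y":0,"z":0,"yaw":0}]}}

```text
clock: 5.05
eef_pos: [474.7, 1.3, 52.5]
eef_rot: [-3.142, -0.0, 0.564]
wrist_force: [-0.7, -0.3, 0.3]
finger_gap: 25.6
finger_force: 25.0
```

{"api": "arm_command", "payload": {"targets": [{"hand":-1,"x":0,"y":0,"z":-0.006,"yaw":0},{"hand":-1,"x":0,"y":0,"z":-0.006,"yaw":0},{"hand":-1,"x":0,"y":0,"z":-0.0065,"yaw":0},{"hand":-1,"x":0,"y":0,"z":0,"yaw":0},{"hand":-1,"x":0,"y":0,"z":0,"yaw":0}]}}

```text
clock: 5.55
eef_pos: [474.7, 1.2, 71.0]
eef_rot: [3.141, -0.0, 0.564]
wrist_force: [1.6, -0.6, -6.2]
finger_gap: 25.7
finger_force: 25.0
```

The knob is held and lifted 18.5 mm, and the wrist reads −6 N, which fits the spring. Now I'll swing it 40° toward green along the arc.

{"api": "arm_command", "payload": {"targets": [{"hand":-1,"x":0.00015,"y":0.0042,"z":0,"yaw":-0.07},{"hand":-1,"x":0.00015,"y":0.0042,"z":0,"yaw":-0.07},{"hand":-1,"x":0.00015,"y":0.0042,"z":0,"yaw":-0.07},{"hand":-1,"x":0.00015,"y":0.0042,"z":0,"yaw":-0.07},{"hand":-1,"x":0.00015,"y":0.0042,"z":0,"yaw":-0.07},{"hand":-1,"x":0,"y":0,"z":0,"yaw":0}]}}

```text
clock: 6.15
eef_pos: [488.8, -14.3, 70.6]
eef_rot: [-3.141, 0.0, 0.915]
wrist_force: [1.1, 0.7, -6.6]
finger_gap: 25.6
finger_force: 25.0
```

{"api": "arm_command", "payload": {"targets": [{"hand":-1,"x":0.00015,"y":0.0042,"z":0,"yaw":-0.07},{"hand":-1,"x":0.00015,"y":0.0042,"z":0,"yaw":-0.07},{"hand":-1,"x":0.00015,"y":0.0042,"z":0,"yaw":-0.07},{"hand":-1,"x":0.00015,"y":0.0042,"z":0,"yaw":-0.07},{"hand":-1,"x":0.00015,"y":0.0042,"z":0,"yaw":-0.07},{"hand":-1,"x":0,"y":0,"z":0,"yaw":0}]}}

```text
clock: 6.75
eef_pos: [507.2, -23.9, 70.6]
eef_rot: [-3.141, 0.0, 1.263]
wrist_force: [0.4, -2.0, -6.1]
finger_gap: 25.6
finger_force: 25.0
```

Run:
```python
from h import *
s=manip.read_state();p=s["eef_pos"][:2]-[525,32.7];print(s["eef_pos"],np.hypot(*p),np.degrees(np.arctan2(p[1],p[0]))%360,s["wrist_force"],s["joints"])
a=shot("side","pics/f0.png")[255:385,270:440];b=shot("scene","pics/f1.png")[150:300,300:460]
cv2.imwrite("pics/f.png",np.hstack([cv2.resize(x[:,:,::-1],(400,340),interpolation=2) for x in(a,b)]))
```

```text
[507.16578404 -23.9327335   70.59944481] 59.37445379075707 252.52026223664325 [ 0.36138701 -1.99704181 -6.09000695] [-1.19156714e-01  3.66489085e-01  1.77452138e+00 -3.23466894e-04
  1.00137232e+00  1.88841958e-01]
```

View pics/f.png

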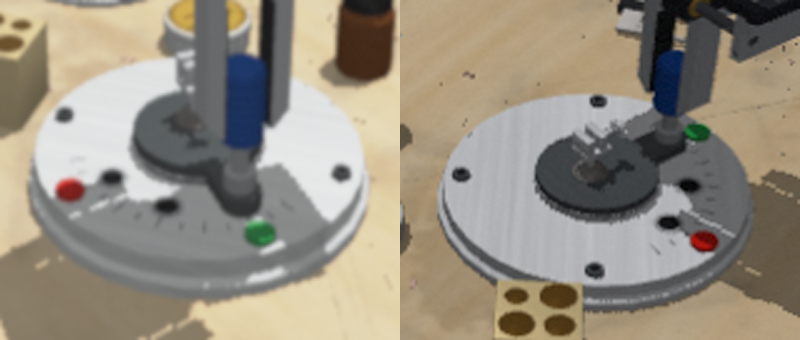

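In both views the lug sits in line with the green disc (side crop (262,232), scene crop (697,131)), at about 40.4° of swing. The two freed holes are visible. I'll let go now.

{"api": "arm_command", "payload": {"targets": [{"hand":0.2,"x":0,"y":0,"z":0,"yaw":0},{"hand":0.2,"x":0,"y":0,"z":0,"yaw":0},{"hand":0.2,"x":0,"y":0,"z":0,"yaw":0},{"hand":0.2,"x":0,"y":0,"z":0,"yaw":0},{"hand":0.2,"x":0,"y":0,"z":0,"yaw":0},{"hand":0.2,"x":0,"y":0,"z":0,"yaw":0}]}}

```text
clock: 7.45
eef_pos: [507.4, -23.8, 71.0]
eef_rot: [3.142, -0.0, 1.264]
wrist_force: [-0.4, -0.1, -0.6]
finger_gap: 56.9
finger_force: 0.0
```

{"api": "arm_command", "payload": {"targets": [{"hand":0.2,"x":0,"y":0,"z":-0.02,"yaw":0},{"hand":0.2,"x":0,"y":0,"z":-0.03,"yaw":0},{"hand":0.2,"x":0,"y":0,"z":-0.03,"yaw":0},{"hand":0.2,"x":0,"y":0,"z":-0.03,"yaw":0},{"hand":0.2,"x":0,"y":0,"z":-0.02,"yaw":0},{"hand":0.2,"x":0,"y":0,"z":0,"yaw":0}]}}

```text
clock: 8.05
eef_pos: [508.3, -23.9, 203.5]
eef_rot: [3.137, -0.001, 1.264]
wrist_force: [-0.0, -0.3, -0.3]
finger_gap: 56.8
finger_force: 0.0
```

Run:
```python
from h import *
s=manip.read_state();print(s["clock"],s["eef_pos"],s["wrist_force"],s["finger_gap"])
a=shot("side","pics/g0.png")[255:385,270:440];b=shot("scene","pics/g1.png")[150:300,300:460]
cv2.imwrite("pics/g.png",np.hstack([cv2.resize(x[:,:,::-1],(400,340),interpolation=2) for x in(a,b)]))
for z in(87.5,99.5):
  u=proj("side",[506.5,-24.4,z])-[270,255];v=proj("scene",[506.5,-24.4,z])-[300,150]
  print(z,u*[400/170,340/130],v*[400/160,340/150]+[400,0])
```

```text
8.05 [508.34188794 -23.92810967 203.47870728] [-0.03326049 -0.32625414 -0.30797109] 56.75376511580025
87.5 [239.88157561  98.0432171 ] [677.89308786  79.64289925]
99.5 [240.46904716  76.8702334 ] [679.62294598  66.17838712]
```

View pics/g.png

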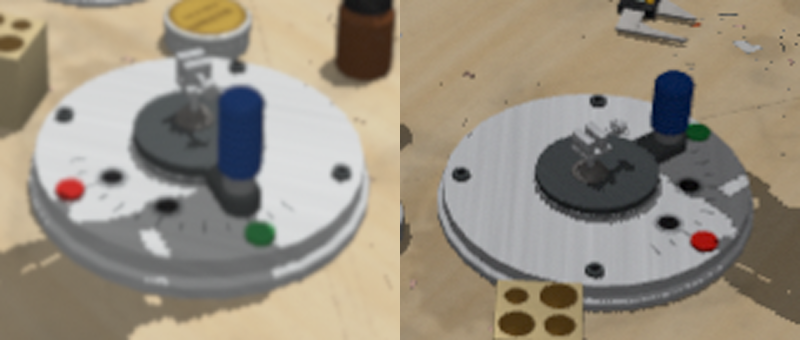

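The knob's top centre is at about (241,96) in the side crop and (674,79) in the scene crop. A fully home pin in the green hole predicts (240,98) and (678,80); a pin on top of the plate would predict rows 77 and 66. So the pin is home, and the gripper is well clear.

```bash
python3 -c "
from cell import manip
print(manip.sign_off())"
```

```text
the job is handed in; nothing more can be done
None
```

The turntable is indexed to the green hole with the pin fully home, the gripper is clear, and the job is handed in at about 8 s of the 35 s limit.

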